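# Locate an engine cover on the polishing fixture and close the hold-down

## Task

Set the long cast engine cover flat on the polishing fixture plate and push it fully home: its straight long edge against both dowels and its plain end (the one away from the round neck) against the end stop. Then, once it is located, swing the hold-down strap over until its pad is right down on the cover. Leave the cover located and leave the other things on the bench where they are.

Things in the scene. Friction and masses are not known exactly. Their poses are not given: they have to be found in the camera images.
- fixture: Fixed dark steel fixture plate, 20 mm thick (its top is at z = 20 mm). Origin on the bench surface, exactly under where the cover's origin must finally be. Axes: +x points to the two dowels, +y to the end stop; yaw within 0.35 rad of the world's. The plate spans x -85..105, y -120..110 mm in this frame; nothing stands on its -x and -y sides.
- dowel_a (a point): Top centre of the first steel dowel, 12 mm diameter, standing 14 mm above the plate; at fixture (51, 45, 34) mm, so its face towards the cover lies at fixture x = 45. Axes are the fixture's.
- dowel_b (a point): Top centre of the second dowel, the same, at fixture (51, -45, 34) mm.
- stop (a point): Top middle of the end stop's locating face, at fixture (0, 75, 36) mm, facing the fixture's -y. The stop is a steel block 30 mm wide along x, 14 mm thick, standing 16 mm above the plate.
- hinge (a point): Middle of the strap's hinge axis, at fixture (75, 0, 76) mm; the axis is parallel to the fixture's y. The bracket behind the dowels is two ears, x 67..89, out to y = +-20, up to z = 86 mm.
- cover_grip (a point): The loose cover, an aluminium casting of 0.5 kg (+-25 %), flat on the bench. Point: middle of its raised housing, the part to grip: 36 mm wide (along y), 56 long (x), standing from 16 to 50 mm above the underside. The point is 33 mm above the underside, straight over the cover's origin; axes are the cover's, yaw within 0.7 rad of the world's. Seated at fixture (0, 0, 53) mm, axes aligned.
- bulge (a point): Outermost point of the round bulge (radius 45 mm about cover (-10, 0)) on the long side away from the straight edge: cover (-55, 0, 5) mm. The cover's flange is 10 mm thick, x -25..45, y -75..75, with a low dome to 16 mm above the underside. Sliding the cover on the plate takes about 2 to 7 N; turning it square against a dowel takes up to about 15 N.
- neck (a point): Top centre of the upright round neck, 22 mm diameter, at cover (8, -60, 30) mm: it marks the -y end, whose flat end face is at cover y = -75.
- edge_a (a point): Point on the cover's straight long edge that meets dowel_a: cover (45, 45, 5) mm, that is 5 mm above the underside. Axes are the cover's. Seated at fixture (45, 45, 25).
- edge_b (a point): As edge_a, for dowel_b: cover (45, -45, 5) mm. Seated at fixture (45, -45, 25).
- end (a point): Middle of the cover's plain end face, which meets the end stop: cover (0, 75, 5) mm. Seated at fixture (0, 75, 25).
- strap (a joint): Hinge angle of the steel hold-down strap (rad): 0 is level, lying over the cover towards the fixture's -x; it grows as it opens; 1.57 is upright, more leans back to +x. Starts between 1.4 and 1.85; end stops -0.05 and 2.0. A stiff hinge: it stays where it is left and takes about 2 N at its end to move, all the way down; its pad meets the seated cover's housing at about 0.02.
- strap_bar (a point): Middle of the cross bar at the strap's end: a round bar 12 mm in diameter, 56 mm long, parallel to the fixture's y, 120 mm from the hinge axis. The strap is 20 mm wide, 8 thick; its rubber pad, 18 mm in diameter, is 80 mm from the hinge axis on the side that faces down when closed, reaching 8 mm below the strap's middle plane.
- round_cover: Bystander: round aluminium cover, 110 mm in diameter, 26 mm high. Origin under its centre. Leave alone.
- tin: Bystander: closed steel tin with a dark lid, 72 mm in diameter, 50 mm high. Origin under its centre. Leave alone.
- sanding_block: Bystander: cork sanding block with a black top, 110 x 60 x 30 mm. Origin under its centre. Leave alone.
Mind the look-alikes: they are no part of the job. What is shaped like the part that bears cover_grip but blue or pink is not meant.

How it is judged:
On the way:
1. the cover is located flat on the plate, against both dowels and the end stop, while the strap is still open (x of edge_a in the frame of fixture between 0.043 and 0.048 m and x of edge_b in the frame of fixture between 0.043 and 0.048 m and y of end in the frame of fixture between 0.073 and 0.078 m and z of edge_a in the frame of fixture between 0.022 and 0.028 m and z of edge_b in the frame of fixture between 0.022 and 0.028 m and z of end in the frame of fixture between 0.022 and 0.028 m and value of joint strap above 0.8 rad), for 0.2 s.
At the end, for the whole second after the job is handed in: The cover lies flat on the fixture plate (within 3 mm in height) with its straight edge within 2 mm of both dowels and its plain end within 2 mm of the end stop, and the strap is down on it (hinge angle below 0.06 rad) (x of edge_a in the frame of fixture between 0.043 and 0.048 m and x of edge_b in the frame of fixture between 0.043 and 0.048 m and y of end in the frame of fixture between 0.073 and 0.078 m and z of edge_a in the frame of fixture between 0.022 and 0.028 m and z of edge_b in the frame of fixture between 0.022 and 0.028 m and z of end in the frame of fixture between 0.022 and 0.028 m and value of joint strap below 0.06 rad); the robot touches nothing.
It fails at once if a bystander (round cover, tin, sanding block) is moved by more than 30 mm (distance of any of round_cover, tin, sanding_block from where it was at the start of the episode above 0.03 m).
It also fails if it takes over 72 s, if anything falls off the work surface, if the arm or the gripper's body presses on something with over 40 N, if the wrist force passes 120 N, or if a joint passes its speed limit or range.

## Robot

A 6-joint arm with a two-finger parallel gripper is mounted at the origin on the work surface. World frame = base frame: x ahead of the robot, y to its left, z up, the work surface at z = 0. Lengths are in m, angles in rad, forces in N, time in s.
With the tool pointing down it reaches from about 0.425 to 0.95 m from the base axis. Payload 3.5 kg.
Tool frame: the origin (TCP) lies at the very end of the fingers, on their centre line; the grasp point (between the pads) lies 19 mm behind it (ctrl.grip_point_offset is the distance from the TCP to the grasp point, in m); z points along the fingers, y is the line along which they close (so a half turn about z gives the same grasp; the last joint's range is limited). The gripper opens to 85 mm and grips with 20 to 120 N. Pads are 22 mm wide; open, the fingers measure 114 mm over their backs; the gripper's body (76 mm by 85 mm) begins 54 mm behind the grasp point. The pads swing forward as they close: fully open they stand 13 mm farther back than shut.
Start: joints at [0.95, 0.286, 1.577, -0, 1.279, -0.15], TCP at [0.306, 0.602, 0.231] pointing down, gripper open.
Joint ranges: [-2.77, 2.77], [-0.9, 2.22], [0.21, 2.48], [-1.53, 4.67], [0.24, 2.81], [-2.84, 2.84]. Speed limits (rad/s): [2.79, 2.79, 3.14, 3.14, 3.14, 3.14].

## Interface

Orientations are given as a unit quaternion [x, y, z, w].
In Python, from plant import ctrl gives the robot as it stands. The module is installed in compiled form; this text tells all that it offers.
- The arm moves only by the shell command python3 -m pendant 'ROWS' [OPENING] [FORCE]. ROWS is JSON, a list of rows, each an object of numbers: "dx", "dy", "dz": the shift along the tool's x, y, z in cm; "twist": the turn about the tool's z in degrees. A call has 1 to 10 rows; each row is the pose to reach, as a shift and turn from the pose commanded when the call began, along the tool's axes at that moment; what a row does not reach only later rows make up. A row lasts 1/8 s, in which the tool goes at most 62.5 mm and 10.7 degrees, less where a joint would pass 70% of its speed; a pose out of reach is approached as far as the arm can. A call with a gripper value outside its range is refused whole. OPENING is the opening in per cent of the stroke, from 0 (shut) to 100 (fully open), set as the call begins (- or left out, the last holds). The fingers move at their own pace and stop on an object; FORCE is the grip in N (left out, the last holds). Time passes only in rows, so rows that repeat a pose let the fingers close. It gives the time, the measured TCP pose, the force, the opening and the grip force at its end, in the units of the state.
- ctrl.get_state(): the state, without advancing time (a new reading comes with each control period).
- ctrl.read_camera(name): name is "scene" or "top" or "wrist"; returns a dict with "img" (420x560x3 uint8, red, green, blue), "depth" (420x560 float32, m along the optical axis (not along the pixel's ray), 0 where there is no reading), "camera_matrix" (3x3 intrinsics, pixels), "xyz" and "rotation" of the camera in the world; the wrist camera has in their place "tool_from_camera" (4x4, takes a point from camera to tool coordinates, whose origin is the TCP and whose axes are the flange's). Camera axes: x right, y up, looking along -z (the intrinsics and any distortion apply to the point x, -y, -z); pixel columns grow to the right and rows downward; lengths in m; the calibration is good to about 2 mm. A picture is of the moment at which its call begins: read the wrist's pose just before it.
- ctrl.sign_off(): hands the job in; it is judged then, once.
The state is a dict: "time": time; "qpos": joint angles; "dq": joint speeds; "joint_efforts": joint torques, N m; "eef_pos": TCP position; "tcp_rot": TCP orientation; "contact_force": force on the tool from outside, world axes, zero at the start; "wrist_torque": the same for the moment, N m; "opening": opening from 0.0 (shut) to 1.0 (fully open); "finger_force": force on a finger pad.
Only numpy, scipy, OpenCV 4.12 (cv2) and the standard library are available. Lean on these libraries where they do the work, as an engineer would, in place of code of your own. Each camera call takes 0.05 s, during which the arm holds its last target. There are 200 camera calls.

## Working session

There is one attempt and no reset: what is moved stays moved. The work goes in short steps, Python scripts to look and compute and a shell command to move; the robot and the scene stay as the last step left them, time stands still between calls to the robot, and variables do not carry over. Pictures are saved under pics/ and viewed, at most 10 in all, crops included, and the job is handed in when it is done.

```bash
mkdir -p pics; cat > h.py <<'E'
import numpy as np, cv2
from scipy.spatial.transform import Rotation as R
from plant import ctrl
def cam(n):
    s=ctrl.get_state(); c=ctrl.read_camera(n); c={k:(np.array(v) if not isinstance(v,(int,float,str)) else v) for k,v in c.items()}
    if n=='wrist':
        T=np.eye(4); T[:3,:3]=R.from_quat(s['tcp_rot']).as_matrix(); T[:3,3]=s['eef_pos']
        M=T@c['tool_from_camera']; c['xyz']=M[:3,3]; c['rotation']=M[:3,:3]
    c['R']=c['rotation'] if c['rotation'].shape==(3,3) else R.from_quat(c['rotation']).as_matrix()
    return c
def ray(c,u,v):
    K=c['camera_matrix']; d=np.array([(u-K[0,2])/K[0,0],-(v-K[1,2])/K[1,1],-1.]); return c['R']@d
def onz(c,u,v,z):
    d=ray(c,u,v); return c['xyz']+d*(z-c['xyz'][2])/d[2]
def cloud(c):
    K=c['camera_matrix']; D=c['depth']; v,u=np.indices(D.shape)
    P=np.stack([(u-K[0,2])/K[0,0]*D,-(v-K[1,2])/K[1,1]*D,-D],-1)
    W=P@c['R'].T+c['xyz']; W[D<=0]=np.nan; return W
def save(n,img): cv2.imwrite('pics/'+n,img[...,::-1])
E
python3 - <<'E'
from h import *
for n in('top','scene'):
    c=cam(n); save(n+'1.png',c['img']); print(n,c['xyz'],c['R'].round(2).tolist(),c['camera_matrix'].tolist(),[k for k in c])
s=ctrl.get_state(); print(s['time'],s['opening'],s['contact_force'],s['tcp_rot'],ctrl.grip_point_offset)
E
```

```text
top [ 0.39438989 -0.02771029  1.36765406] [[0.01, 0.99, -0.13], [-1.0, 0.0, -0.01], [-0.01, 0.13, 0.99]] [[459.018272944124, 0.0, 284.1321675122058], [0.0, 459.018272944124, 213.15080690563877], [0.0, 0.0, 1.0]] ['img', 'depth', 'camera_matrix', 'xyz', 'rotation', 'R']
scene [ 0.94196553 -0.55281709  1.13749161] [[0.84, -0.46, 0.29], [0.55, 0.71, -0.44], [-0.01, 0.53, 0.85]] [[396.0695920443144, 0.0, 279.76037858893767], [0.0, 396.0695920443144, 210.97279367898932], [0.0, 0.0, 1.0]] ['img', 'depth', 'camera_matrix', 'xyz', 'rotation', 'R']
0.1 1.0000048639341703 [-0.08246098  0.14347149  0.35157798] [ 2.33225816e-01  9.72421972e-01 -1.02827148e-03 -4.11606829e-04] 0.0187
```

View pics/top1.png

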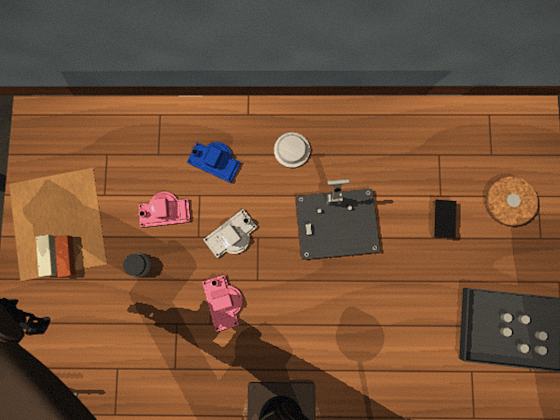

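View pics/scene1.png

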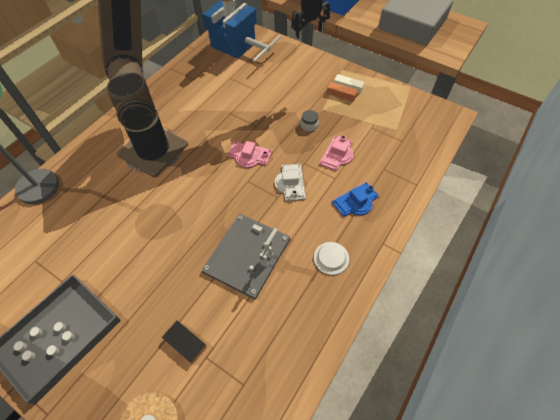

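```bash
python3 - <<'E'
from h import *
c=cam('top'); cr=c['img'][190:270,190:390]; save('crop1.png',cv2.resize(cr,None,fx=4,fy=4,interpolation=cv2.INTER_CUBIC))
for n,u,v,z in [('cover',232,233,.04),('plate',340,225,.02),('tin',137,265,.05),('round',292,150,.02),('sand',446,219,.03),('dow1',320,211,.034),('dow2',350,208,.034),('stop',308,229,.036),('bar',339,182,.19)]: print(n,onz(c,u,v,z).round(3))
m=(c['img'].max(-1)<90).astype(np.uint8); m[:190]=0;m[268:]=0;m[:,:285]=0;m[:,390:]=0
k=max(cv2.findContours(m,cv2.RETR_EXTERNAL,2)[0],key=cv2.contourArea); b=cv2.boxPoints(cv2.minAreaRect(k)); print(b,[onz(c,*p,.02).round(3) for p in b])
s=ctrl.get_state(); print(s['eef_pos'],R.from_quat(s['tcp_rot']).as_matrix().round(3).tolist(),R.from_quat(s['tcp_rot']).as_euler('xyz'))
w=cam('wrist'); print(w['tool_from_camera'].round(3).tolist(),w['camera_matrix'][0])
E
```

```text
cover [0.516 0.141 0.04 ]
plate [ 0.543 -0.174  0.02 ]
tin [0.422 0.411 0.05 ]
round [ 0.77  -0.032  0.02 ]
sand [ 0.561 -0.483  0.03 ]
dow1 [ 0.583 -0.115  0.034]
dow2 [ 0.592 -0.203  0.034]
stop [ 0.529 -0.079  0.036]
bar [ 0.637 -0.155  0.19 ]
[[293.93903 194.4512 ]
 [387.2317  184.08536]
 [394.6463  250.81708]
 [301.35364 261.18292]] [array([ 0.634, -0.038,  0.02 ]), array([ 0.666, -0.316,  0.02 ]), array([ 0.468, -0.333,  0.02 ]), array([ 0.436, -0.061,  0.02 ])]
[0.30584697 0.60115112 0.23025118] [[-0.891, 0.454, -0.001], [0.454, 0.891, -0.002], [0.0, -0.002, -1.0]] [-3.13976009e+00 -2.62438837e-04  2.67081290e+00]
[[-0.001, 0.965, 0.261, 0.066], [1.0, 0.001, 0.001, -0.001], [0.001, 0.261, -0.965, -0.142], [0.0, 0.0, 0.0, 1.0]] [321.8047319    0.         291.17455778]
```

View pics/crop1.png

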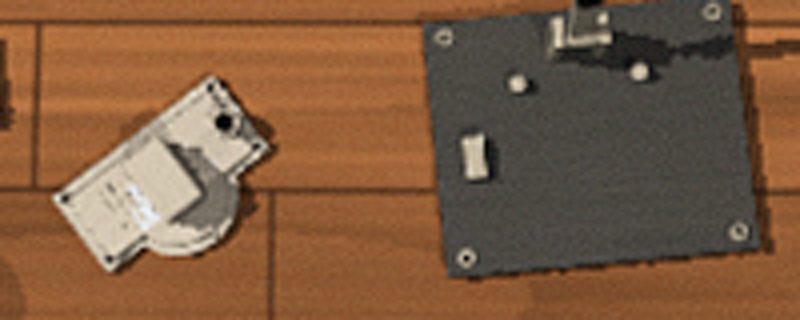

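Silver casting at (232,233) is the cover. The look-alikes, all rejected by colour, are pink at (165,210), pink at (222,303) and blue at (214,160). The crop shows the silver one's neck at crop (225,122) and its straight edge at upper left. The plate is at (340,225), with dowels at (320,211) and (350,208), the stop at (308,229), and the strap leaning back.

```bash
python3 -m pendant '[{"dx":-39,"dy":-32.2,"dz":7,"twist":-65},{"dx":-39,"dy":-32.2,"dz":7,"twist":-65},{"dx":-39,"dy":-32.2,"dz":7,"twist":-65},{"dx":-39,"dy":-32.2,"dz":7,"twist":-65},{"dx":-39,"dy":-32.2,"dz":7,"twist":-65},{"dx":-39,"dy":-32.2,"dz":7,"twist":-65},{"dx":-39,"dy":-32.2,"dz":7,"twist":-65},{"dx":-39,"dy":-32.2,"dz":7,"twist":-65},{"dx":-39,"dy":-32.2,"dz":7,"twist":-65},{"dx":-39,"dy":-32.2,"dz":7,"twist":-65}]' 100
python3 - <<'E'
from h import *
w=cam('wrist'); save('w1.png',w['img']); s=ctrl.get_state(); print(s['eef_pos'],R.from_quat(s['tcp_rot']).as_matrix()[:,1],s['time'],s['qpos'])
W=cloud(w); z=W[...,2]; print(np.nanpercentile(z,[1,50,99]))
m=((z>.042)&(z<.058)).astype(np.uint8); 
n,l,st,ce=cv2.connectedComponentsWithStats(m)
for i in range(1,n):
    if st[i,4]>300:
        P=W[l==i]; r=cv2.minAreaRect((P[:,:2]*1000).astype(np.float32)); print(st[i],r,np.median(P[:,2]))
E
```

```text
time: 1.45
eef_pos: [0.508, 0.1358, 0.1608]
tcp_rot: [-0.324, 0.946, 0.0, -0.0]
contact_force: [0.2, 0.4, 0.1]
opening: 1.002
finger_force: 0.0
[0.50763947 0.13707821 0.16105609] [-0.61419237  0.78915592  0.00081743] 1.5 [ 7.04333076e-02  2.81326991e-02  2.00296085e+00  5.06480716e-04
  1.11128975e+00 -2.16195040e+00]
[-2.33684395e-03  2.39175333e-04  2.59394587e-01]
[ 442    0   93   70 4316] ((320.05731201171875, 169.25814819335938), (36.06934356689453, 55.65993118286133), 17.44107437133789) 0.04893902304552836
[ 278  183   44   65 2759] ((511.7943115234375, 147.79986572265625), (54.99204635620117, 35.893741607666016), 38.44218826293945) 0.04892277838415027
```

View pics/w1.png

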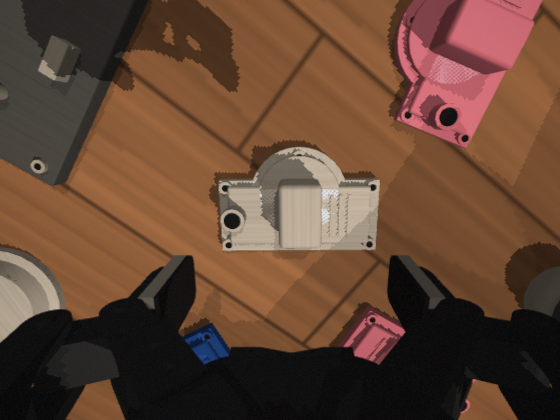

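The wrist picture shows the silver cover centred at (300,215), neck at (232,220) and bulge upward. Depth puts the housing top centre at (0.512, 0.148), 38.4°. Descend and grip.

```bash
python3 -m pendant '[{"dx":-0.9,"dy":0.6,"dz":5,"twist":-0.5},{"dx":-0.9,"dy":0.6,"dz":9,"twist":-0.5},{"dx":-0.9,"dy":0.6,"dz":12,"twist":-0.5},{"dx":-0.9,"dy":0.6,"dz":14.1,"twist":-0.5},{"dx":-0.9,"dy":0.6,"dz":14.1,"twist":-0.5}]' 100 60
python3 -m pendant '[{"dx":0},{"dx":0},{"dx":0},{"dx":0},{"dx":0},{"dx":0}]' 0 60
```

```text
time: 2.12
eef_pos: [0.5089, 0.1492, 0.0187]
tcp_rot: [-0.331, 0.944, 0.001, -0.002]
contact_force: [-0.0, -0.7, 0.3]
opening: 1.003
finger_force: 0.0$[0]: bad value
```

```bash
H='';python3 -m pendant '[{"dx":0,"dy":0,"dz":0,"twist":0},{"dx":0,"dy":0,"dz":0,"twist":0},{"dx":0,"dy":0,"dz":0,"twist":0},{"dx":0,"dy":0,"dz":0,"twist":0},{"dx":0,"dy":0,"dz":0,"twist":0},{"dx":0,"dy":0,"dz":0,"twist":0}]' 0 60
```

```text
time: 2.88
eef_pos: [0.5122, 0.1481, 0.0217]
tcp_rot: [-0.33, 0.944, -0.0, 0.001]
contact_force: [-0.8, 1.0, 5.7]
opening: 0.41
finger_force: 62.9
```

```bash
python3 -m pendant '[{"dx":0,"dy":0,"dz":-4,"twist":0},{"dx":0,"dy":0,"dz":-8,"twist":0},{"dx":5,"dy":-3.5,"dz":-13,"twist":10},{"dx":9.8,"dy":-7.2,"dz":-13,"twist":20},{"dx":9.8,"dy":-7.2,"dz":-13,"twist":28},{"dx":9.8,"dy":-7.2,"dz":-13,"twist":32.5},{"dx":9.8,"dy":-7.2,"dz":-13,"twist":32.5},{"dx":9.8,"dy":-7.2,"dz":-13,"twist":32.5}]'
python3 - <<'E'
from h import *
w=cam('wrist'); save('w2.png',w['img']); np.save('w2.npy',{k:w[k] for k in w},allow_pickle=True); s=ctrl.get_state(); print(s['eef_pos'],np.degrees(R.from_quat(s['tcp_rot']).as_euler('xyz')),s['contact_force'],s['opening'])
t=cam('top')
for n,c in(('w',w),('t',t)):
    W=cloud(c); z=W[...,2]; V=W[(z>.012)&(z<.026)&(W[...,0]>.42)&(W[...,1]<-.02)&(W[...,1]>-.36)&(W[...,0]<.68)][:,:2]*1000
    print(n,len(V),cv2.minAreaRect(V.astype(np.float32)))
    m=((z>.028)&(z<.04)&(W[...,0]>.42)&(W[...,1]<-.03)&(W[...,1]>-.36)&(W[...,0]<.68)).astype(np.uint8)
    k,l,st,ce=cv2.connectedComponentsWithStats(m)
    for i in range(1,k):
        if st[i,4]>3: print(st[i],W[l==i].mean(0).round(4),ce[i])
E
```

```text
time: 3.88
eef_pos: [0.4784, 0.0308, 0.1493]
tcp_rot: [-0.053, 0.999, 0.0, -0.001]
contact_force: [0.5, 0.7, -3.7]
opening: 0.407
finger_force: 62.1
[0.47866751 0.0308873  0.1495372 ] [ 1.79977179e+02 -9.06608468e-02 -1.73897623e+02] [-0.03990532  0.31907066 -4.07658272] 0.41081539595052324
w 27657 ((547.1470947265625, -148.72320556640625), (189.43365478515625, 201.06130981445312), 5.477234840393066)
[ 19 292  17  15 181] [ 0.5927 -0.1975  0.0322] [ 26.96685083 299.35911602]
[119 293  14  12 100] [ 0.5821 -0.1099  0.0321] [124.62 297.99]
[ 51 313  21  27 261] [ 0.6146 -0.1647  0.0342] [ 64.09578544 324.96168582]
[ 87 314  16   9  62] [ 0.604  -0.1363  0.0337] [ 95.17741935 317.48387097]
t 4634 ((548.1586303710938, -167.22799682617188), (190.77813720703125, 231.28866577148438), 5.711200714111328)
[327 201   3   4   5] [ 0.6068 -0.1371  0.0358] [327.6 202.8]
[348 206   4   5  13] [ 0.5923 -0.2018  0.0326] [349.61538462 207.92307692]
[318 209   4   4  13] [ 0.5839 -0.113   0.0332] [319.38461538 210.61538462]
[306 224   6  11  50] [ 0.5284 -0.0812  0.0357] [308.6 229.3]
```

View pics/w2.png

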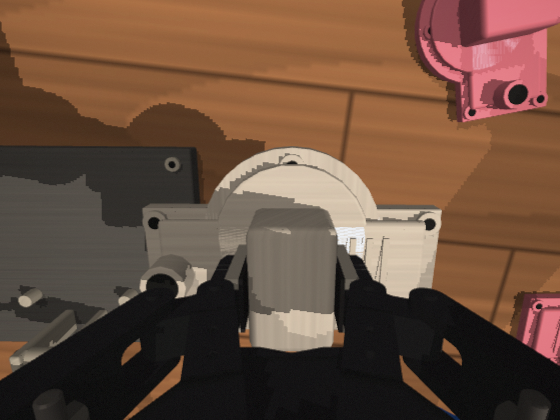

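Plate found: origin ≈ (0.5375, −0.1625), yaw 5.6°. In the picture the cover is held square, with the dowels at (27,298) and (125,298). Move over the plate and lower the cover 6–8 mm short of the dowels and stop.

```bash
python3 -m pendant '[{"dx":-0.8,"dy":-5,"dz":0,"twist":0.5},{"dx":-1.6,"dy":-10,"dz":0,"twist":0.5},{"dx":-2.4,"dy":-15,"dz":0,"twist":0.5},{"dx":-3.2,"dy":-20.6,"dz":0,"twist":0.5},{"dx":-3.2,"dy":-20.6,"dz":4,"twist":0.5},{"dx":-3.2,"dy":-20.6,"dz":7.5,"twist":0.5},{"dx":-3.2,"dy":-20.6,"dz":9.5,"twist":0.5},{"dx":-3.2,"dy":-20.6,"dz":10.2,"twist":0.5},{"dx":-3.2,"dy":-20.6,"dz":10.6,"twist":0.5},{"dx":-3.2,"dy":-20.6,"dz":10.6,"twist":0.5}]'
python3 - <<'E'
from h import *
s=ctrl.get_state(); print(s['eef_pos'],np.degrees(R.from_quat(s['tcp_rot']).as_euler('xyz')),s['contact_force'],s['opening'])
E
```

```text
time: 5.22
eef_pos: [0.5333, -0.1711, 0.0451]
tcp_rot: [-0.048, 0.999, -0.0, 0.001]
contact_force: [-0.3, -0.4, -4.5]
opening: 0.409
finger_force: 62.6
[ 0.53334369 -0.171093    0.04512143] [-1.79952145e+02  6.79276219e-02 -1.74450326e+02] [-0.28667696 -0.38767825 -4.53650609] 0.40910795531735483
```

```bash
python3 -m pendant '[{"dx":0,"dy":0,"dz":0.2,"twist":0},{"dx":0,"dy":0,"dz":0.3,"twist":0},{"dx":0,"dy":0,"dz":0.3,"twist":0}]'
python3 -m pendant '[{"dx":-0.2,"dy":0,"dz":0,"twist":0},{"dx":-0.4,"dy":0,"dz":0,"twist":0},{"dx":-0.6,"dy":0,"dz":0,"twist":0},{"dx":-0.6,"dy":0,"dz":0,"twist":0}]'
```

```text
time: 5.6
eef_pos: [0.533, -0.1711, 0.0418]
tcp_rot: [-0.048, 0.999, -0.0, 0.0]
contact_force: [-0.6, 0.2, -2.3]
opening: 0.408
finger_force: 62.8
time: 6.1
eef_pos: [0.5391, -0.1706, 0.0418]
tcp_rot: [-0.048, 0.999, -0.0, 0.0]
contact_force: [-0.9, -0.3, 0.8]
opening: 0.407
finger_force: 63.2
```

```bash
python3 -m pendant '[{"dx":-0.1,"dy":0,"dz":0,"twist":0},{"dx":-0.2,"dy":0,"dz":0,"twist":0},{"dx":-0.2,"dy":0,"dz":0,"twist":0}]'
python3 -m pendant '[{"dx":-0.1,"dy":0,"dz":0,"twist":0},{"dx":-0.2,"dy":0,"dz":0,"twist":0},{"dx":-0.2,"dy":0,"dz":0,"twist":0}]'
```

```text
time: 6.48
eef_pos: [0.5393, -0.1706, 0.0419]
tcp_rot: [-0.049, 0.999, -0.0, -0.002]
contact_force: [-8.7, -1.9, 5.0]
opening: 0.41
finger_force: 64.1
time: 6.85
eef_pos: [0.5397, -0.1707, 0.0421]
tcp_rot: [-0.05, 0.999, -0.0, -0.005]
contact_force: [-13.7, -1.3, 10.8]
opening: 0.414
finger_force: 64.6
```

```bash
python3 -m pendant '[{"dx":0.1,"dy":0.2,"dz":0,"twist":0},{"dx":0.1,"dy":0.4,"dz":0,"twist":0},{"dx":0.1,"dy":0.6,"dz":0,"twist":0},{"dx":0.1,"dy":0.7,"dz":0,"twist":0},{"dx":0.1,"dy":0.7,"dz":0,"twist":0}]'
python3 -m pendant '[{"dx":0,"dy":0.1,"dz":0,"twist":0},{"dx":0,"dy":0.2,"dz":0,"twist":0},{"dx":0,"dy":0.2,"dz":0,"twist":0}]'
```

```text
time: 7.48
eef_pos: [0.5391, -0.1656, 0.0421]
tcp_rot: [-0.05, 0.999, -0.002, -0.003]
contact_force: [-10.7, -9.2, 5.8]
opening: 0.408
finger_force: 64.0
time: 7.85
eef_pos: [0.5389, -0.1637, 0.0421]
tcp_rot: [-0.049, 0.999, -0.002, -0.003]
contact_force: [-9.7, -8.5, 5.6]
opening: 0.409
finger_force: 64.0
```

```bash
python3 -m pendant '[{"dx":0,"dy":0.1,"dz":0,"twist":0},{"dx":0,"dy":0.2,"dz":0,"twist":0},{"dx":0,"dy":0.2,"dz":0,"twist":0}]'
python3 -m pendant '[{"dx":0,"dy":0.1,"dz":0,"twist":0},{"dx":0,"dy":0.2,"dz":0,"twist":0},{"dx":0,"dy":0.2,"dz":0,"twist":0}]'
```

```text
time: 8.22
eef_pos: [0.5387, -0.1617, 0.0421]
tcp_rot: [-0.049, 0.999, -0.002, -0.003]
contact_force: [-10.4, -9.2, 5.7]
opening: 0.41
finger_force: 64.0
time: 8.6
eef_pos: [0.5385, -0.1597, 0.0421]
tcp_rot: [-0.049, 0.999, -0.002, -0.003]
contact_force: [-10.5, -8.8, 5.7]
opening: 0.412
finger_force: 64.0
```

```bash
python3 -m pendant '[{"dx":0,"dy":0.1,"dz":0,"twist":0},{"dx":0,"dy":0.2,"dz":0,"twist":0},{"dx":0,"dy":0.2,"dz":0,"twist":0}]'
python3 -m pendant '[{"dx":0,"dy":0.1,"dz":0,"twist":0},{"dx":0,"dy":0.2,"dz":0,"twist":0},{"dx":0,"dy":0.2,"dz":0,"twist":0}]'
```

```text
time: 8.98
eef_pos: [0.5386, -0.1588, 0.0423]
tcp_rot: [-0.05, 0.999, -0.003, -0.003]
contact_force: [-10.1, -11.4, 5.5]
opening: 0.408
finger_force: 63.9
time: 9.35
eef_pos: [0.5386, -0.1587, 0.0426]
tcp_rot: [-0.05, 0.999, -0.005, -0.002]
contact_force: [-10.8, -17.1, 4.3]
opening: 0.41
finger_force: 63.8
```

```bash
python3 -m pendant '[{"dx":0.1,"dy":-0.15,"dz":0,"twist":0},{"dx":0.2,"dy":-0.25,"dz":0,"twist":0},{"dx":0.2,"dy":-0.25,"dz":0,"twist":0}]'
python3 -m pendant '[{"dx":0,"dy":0,"dz":0,"twist":0},{"dx":0,"dy":0,"dz":0,"twist":0},{"dx":0,"dy":0,"dz":0,"twist":0},{"dx":0,"dy":0,"dz":0,"twist":0}]' 65
python3 -m pendant '[{"dx":0,"dy":0,"dz":-5,"twist":0},{"dx":1,"dy":0,"dz":-10,"twist":0},{"dx":4,"dy":0,"dz":-14,"twist":0},{"dx":7,"dy":0,"dz":-16,"twist":0},{"dx":7,"dy":0,"dz":-16,"twist":0}]'
python3 - <<'E'
from h import *
w=cam('wrist'); save('w3.png',w['img']); s=ctrl.get_state(); print(s['eef_pos'],np.degrees(R.from_quat(s['tcp_rot']).as_euler('xyz')),s['contact_force'],s['opening'])
t=cam('top'); save('t3.png',cv2.resize(t['img'][160:270,280:400],None,fx=5,fy=5,interpolation=cv2.INTER_CUBIC))
for n,c in(('w',w),('t',t)):
  W=cloud(c); z=W[...,2]
  for lo,hi in((.026,.04),(.06,.076)):
    m=((z>lo)&(z<hi)&(W[...,0]>.42)&(W[...,1]<-.03)&(W[...,1]>-.36)&(W[...,0]<.7)).astype(np.uint8)
    k,l,st,ce=cv2.connectedComponentsWithStats(m)
    for i in range(1,k):
        if st[i,4]>8: P=W[l==i]; print(n,lo,st[i],P.mean(0).round(4),cv2.minAreaRect((P[:,:2]*1000).astype(np.float32)))
E
```

```text
time: 9.72
eef_pos: [0.5383, -0.1589, 0.0422]
tcp_rot: [-0.049, 0.999, -0.003, -0.0]
contact_force: [-4.5, -9.0, 0.7]
opening: 0.41
finger_force: 63.4
time: 10.22
eef_pos: [0.5384, -0.1555, 0.0413]
tcp_rot: [-0.048, 0.999, 0.0, 0.0]
contact_force: [-0.2, -0.1, -0.2]
opening: 0.649
finger_force: 0.0
time: 10.85
eef_pos: [0.4686, -0.1629, 0.2035]
tcp_rot: [-0.048, 0.999, -0.001, 0.002]
contact_force: [0.8, 0.5, 0.2]
opening: 0.645
finger_force: 0.0
[ 0.4687418  -0.16266332  0.20208302] [-1.79931478e+02  1.29301064e-01 -1.74519571e+02] [ 0.08556948  0.03707884 -0.0209911 ] 0.6459092540333361
w 0.026 [ 218  202  158  101 7234] [ 0.5334 -0.1551  0.0336] ((538.904296875, -152.335205078125), (111.60995483398438, 163.75399780273438), 5.355733871459961)
w 0.026 [272 307   8   9  57] [ 0.6078 -0.1681  0.033 ] ((608.6056518554688, -167.1790771484375), (9.625064849853516, 4.959141254425049), 62.9433708190918)
w 0.026 [301 307   8   9  52] [ 0.6043 -0.1371  0.0334] ((604.5582885742188, -136.67617797851562), (2.6244287490844727, 7.625740051269531), 7.050564289093018)
w 0.026 [279 317   1  12  12] 
[... 381 characters left out ...]
7841797), (12.75100326538086, 32.461273193359375), 5.973319053649902)
w 0.06 [302 326  10  13  82] [ 0.6044 -0.1366  0.0685] ((604.7456665039062, -135.65524291992188), (9.376376152038574, 3.5810306072235107), 83.40801239013672)
t 0.026 [348 206  14  14  75] [ 0.5799 -0.2187  0.0324] ((579.0140380859375, -216.39227294921875), (44.574607849121094, 28.965831756591797), 77.130126953125)
t 0.026 [306 209  37  32 538] [ 0.5442 -0.116   0.0338] ((553.8228759765625, -118.7359619140625), (77.54193115234375, 108.94207763671875), 61.02687072753906)
t 0.06 [331 216   9  12  58] [ 0.5522 -0.1512  0.0686] ((552.580322265625, -149.16712951660156), (17.741403579711914, 37.43153381347656), 57.77354431152344)
```

View pics/w3.png

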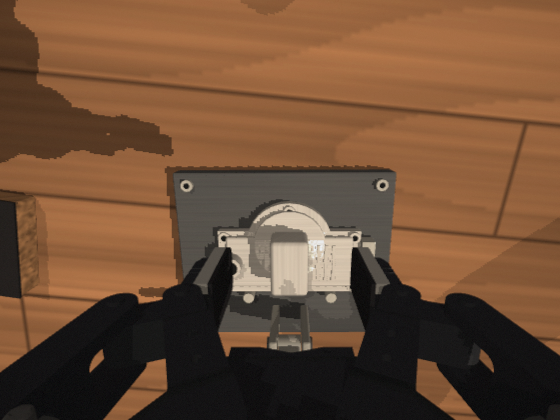

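The cover is on the plate; its straight edge is near the dowels at (248,297) and (331,297), and the stop is at (368,250). I'll check the contacts in a close crop.

```bash
python3 - <<'E'
from h import *
im=cv2.imread('pics/w3.png')[225:325,205:385]; cv2.imwrite('pics/w3c.png',cv2.resize(im,None,fx=4.4,fy=4.4,interpolation=cv2.INTER_CUBIC))
E
```

```text
(no output)
```

View pics/w3c.png

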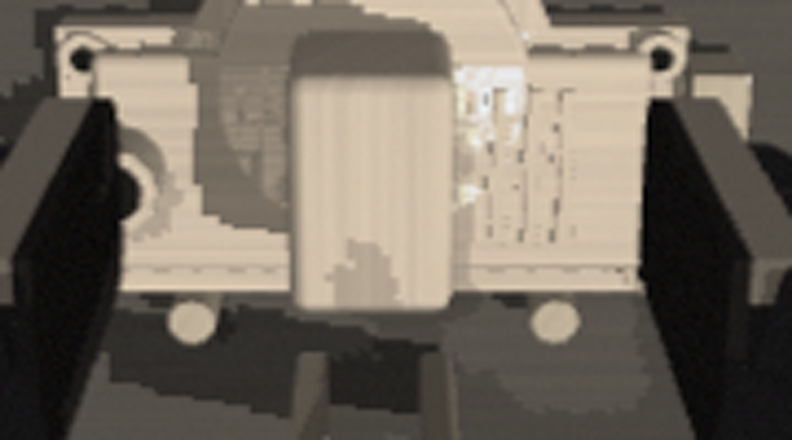

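```bash
python3 - <<'E'
from h import *
w=cam('wrist')
f=lambda x,y,z: onz(w,205+x/4.4-.5+.11,225+y/4.4-.39,z)
da,db=f(555,323,.034),f(192,323,.034)
y=(da-db)[:2]; print('dist',np.linalg.norm(y)); y/=np.linalg.norm(y); x=np.array([y[1],-y[0]])
o=(da+db)[:2]/2-51*x/1000; F=lambda p:((p[:2]-o)@np.c_[x,y]*1000).round(1)
print('origin',o,'yaw',np.degrees(np.arctan2(x[1],x[0])))
print('edge b,a',F(f(192,291,.03)),F(f(555,291,.03)),'end top corner',F(f(686,28,.030)),'neck-end corner',F(f(56,28,.03)),'stop top corner',F(f(695,72,.036)),F(f(750,72,.036)))
E
```

```text
dist 0.08883517168989352
origin [ 0.53631491 -0.15844214] yaw 5.457773242443932
edge b,a [ 44.6 -44.7] [44.6 44.7] end top corner [-23.9  73.1] neck-end corner [-23.9 -74.1] stop top corner [-15.3  74.4] [-15.3  87.1]
```

Rays put edge_a and edge_b at fixture x = 44.6 mm. The end measures 73.1 mm; the cover length reads about 3 mm short, and the stop face reads 74.4, so the cover is located. Next, the shut fingers go behind the strap's bar.

```bash
python3 -m pendant '[{"dx":0,"dy":-0.2,"dz":-5,"twist":0},{"dx":-1,"dy":-0.4,"dz":-7,"twist":0},{"dx":-6,"dy":-0.4,"dz":-7,"twist":0},{"dx":-11,"dy":-0.4,"dz":-7,"twist":0},{"dx":-16,"dy":-0.4,"dz":-7,"twist":0},{"dx":-19.4,"dy":-0.4,"dz":-7,"twist":0},{"dx":-19.4,"dy":-0.4,"dz":-7,"twist":0}]' 0 60
python3 - <<'E'
from h import *
c=cam('scene'); save('s4.png',cv2.resize(c['img'][120:320,180:380],None,fx=3,fy=3)); s=ctrl.get_state(); print(s['eef_pos'],s['opening'],np.degrees(R.from_quat(s['tcp_rot']).as_euler('xyz')))
W=cloud(c); O=np.array([.5365,-.160]); a=np.radians(5.5); x=(W[...,:2]-O)@np.array([np.cos(a),np.sin(a)]); y=(W[...,:2]-O)@np.array([-np.sin(a),np.cos(a)]); z=W[...,2]
m=(x>60)if 0 else (x>.05)&(x<.125)&(abs(y)<.03)&(z>.1)&(z<.21)
for lo in np.arange(.1,.21,.015):
    q=m&(z>lo)&(z<lo+.015)
    if q.sum()>2: print(lo.round(3),q.sum(),np.median(x[q]).round(4),np.median(y[q]).round(4),z[q].max().round(4))
E
```

```text
time: 11.88
eef_pos: [0.6637, -0.1468, 0.2677]
tcp_rot: [-0.049, 0.999, 0.001, -0.002]
contact_force: [-0.9, 0.4, -0.4]
opening: -0.001
finger_force: 0.0
[ 0.66254845 -0.14709289  0.26825942] -0.0008592650190232333 [ 179.88977966   -0.22939073 -174.39565815]
0.1 5 0.0841 -0.0093 0.1147
0.115 6 0.088 -0.0095 0.128
0.13 7 0.091 -0.0086 0.1392
0.145 6 0.0981 -0.0058 0.1568
0.16 3 0.1012 -0.0006 0.1604
0.19 80 0.1042 -0.0041 0.2036
```

View pics/s4.png

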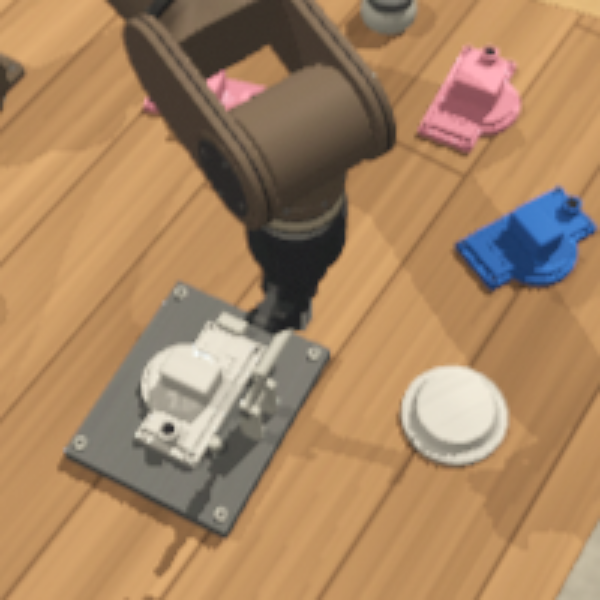

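The scene shows the strap leaning back, the bar at about x = 104 mm in the fixture frame, and the fingers above and behind it. Lower behind the bar, then swing.

```bash
python3 -m pendant '[{"dx":-0.7,"dy":0,"dz":0,"twist":0},{"dx":-0.7,"dy":0,"dz":4,"twist":0},{"dx":-0.7,"dy":0,"dz":8.5,"twist":0},{"dx":-0.7,"dy":0,"dz":8.5,"twist":0}]'
python3 -m pendant '[{"dx":1,"dy":0,"dz":0,"twist":0},{"dx":2,"dy":0,"dz":0,"twist":0},{"dx":3,"dy":0,"dz":0,"twist":0},{"dx":4.3,"dy":0,"dz":0,"twist":0},{"dx":4.3,"dy":0,"dz":0,"twist":0}]'
```

```text
time: 12.42
eef_pos: [0.6658, -0.1463, 0.1813]
tcp_rot: [-0.048, 0.999, 0.002, -0.005]
contact_force: [0.5, 0.5, -0.0]
opening: -0.004
finger_force: 0.0
time: 13.05
eef_pos: [0.6248, -0.1514, 0.1864]
tcp_rot: [-0.048, 0.999, 0.0, -0.001]
contact_force: [0.4, 0.1, 0.1]
opening: -0.002
finger_force: 0.0
```

```bash
python3 -m pendant '[{"dx":1,"dy":0,"dz":0,"twist":0},{"dx":2,"dy":0,"dz":0,"twist":0},{"dx":3,"dy":0,"dz":0,"twist":0},{"dx":4.3,"dy":0,"dz":0,"twist":0}]'
python3 - <<'E'
from h import *
s=ctrl.get_state(); print(s['eef_pos'])
for n in('scene','top'):
  c=cam(n)
  W=cloud(c); O=np.array([.5365,-.160]); a=np.radians(5.5); x=(W[...,:2]-O)@np.array([np.cos(a),np.sin(a)]); y=(W[...,:2]-O)@np.array([-np.sin(a),np.cos(a)]); z=W[...,2]
  q=(x>-.02)&(x<.125)&(y<-.019)&(y>-.03)&(z>.1)&(z<.21)
  print(n,q.sum(),x[q].round(3),z[q].round(3))
E
```

```text
time: 13.55
eef_pos: [0.5827, -0.1554, 0.1861]
tcp_rot: [-0.048, 0.999, 0.0, -0.0]
contact_force: [2.3, 0.8, -0.6]
opening: 0.003
finger_force: 0.8
[ 0.58266971 -0.1554049   0.1860937 ]
scene 8 [0.027 0.03  0.032 0.034 0.037 0.029 0.032 0.035] [0.191 0.192 0.192 0.191 0.19  0.185 0.187 0.189]
top 0 [] []
```

```bash
python3 -m pendant '[{"dx":0.8,"dy":0,"dz":0.2,"twist":0},{"dx":1.7,"dy":0,"dz":0.5,"twist":0},{"dx":2.4,"dy":0,"dz":0.9,"twist":0},{"dx":3.1,"dy":0,"dz":1.3,"twist":0},{"dx":3.9,"dy":0,"dz":1.9,"twist":0},{"dx":4.6,"dy":0,"dz":2.5,"twist":0},{"dx":5.3,"dy":0,"dz":3.2,"twist":0},{"dx":5.9,"dy":0,"dz":3.9,"twist":0}]'
python3 - <<'E'
from h import *
s=ctrl.get_state(); print(s['eef_pos'])
for n in('scene','top'):
  c=cam(n)
  W=cloud(c); O=np.array([.5365,-.160]); a=np.radians(5.5); x=(W[...,:2]-O)@np.array([np.cos(a),np.sin(a)]); y=(W[...,:2]-O)@np.array([-np.sin(a),np.cos(a)]); z=W[...,2]
  q=(x>-.06)&(x<.125)&(y<-.019)&(y>-.03)&(z>.09)&(z<.21)
  print(n,q.sum(),x[q].round(3),z[q].round(3))
E
```

```text
time: 14.65
eef_pos: [0.5241, -0.1611, 0.1468]
tcp_rot: [-0.048, 0.999, 0.0, -0.0]
contact_force: [0.4, -1.1, 0.8]
opening: 0.0
finger_force: 0.6
[ 0.52411014 -0.16109335  0.14679   ]
scene 34 [-0.018 -0.018 -0.015 -0.017 -0.013 -0.013 -0.011 -0.008 -0.012 -0.011
 -0.009 -0.005 -0.001 -0.002 -0.001 -0.001 -0.     0.002 -0.002 -0.026
 -0.023 -0.024 -0.022 -0.019 -0.027 -0.023 -0.022 -0.017 -0.016 -0.025
 -0.022 -0.018 -0.017 -0.019] [0.207 0.202 0.202 0.206 0.209 0.205 0.203 0.203 0.207 0.204 0.205 0.207
 0.208 0.199 0.204 0.199 0.201 0.2   0.193 0.147 0.15  0.149 0.147 0.148
 0.144 0.148 0.143 0.149 0.145 0.145 0.145 0.148 0.144 0.142]
top 0 [] []
```

```bash
python3 -m pendant '[{"dx":0.7,"dy":0,"dz":0.7,"twist":0},{"dx":1.4,"dy":0,"dz":1.5,"twist":0},{"dx":1.9,"dy":0,"dz":2.3,"twist":0},{"dx":2.3,"dy":0,"dz":3.1,"twist":0},{"dx":2.7,"dy":0,"dz":4,"twist":0},{"dx":2.9,"dy":0,"dz":4.8,"twist":0},{"dx":3.1,"dy":0,"dz":5.5,"twist":0},{"dx":3.2,"dy":0,"dz":6,"twist":0},{"dx":3.2,"dy":0,"dz":6.4,"twist":0}]'
python3 -m pendant '[{"dx":0,"dy":0,"dz":0.2,"twist":0},{"dx":0,"dy":0,"dz":0.2,"twist":0}]'
```

```text
time: 15.88
eef_pos: [0.4927, -0.1643, 0.0845]
tcp_rot: [-0.048, 0.999, 0.0, -0.001]
contact_force: [-8.3, 2.9, 21.4]
opening: -0.001
finger_force: 10.8
time: 16.12
eef_pos: [0.4927, -0.1643, 0.0845]
tcp_rot: [-0.049, 0.999, 0.0, -0.002]
contact_force: [-9.4, 4.7, 18.7]
opening: -0.001
finger_force: 9.4
```

```bash
python3 -m pendant '[{"dx":0,"dy":0,"dz":0.2,"twist":0},{"dx":0,"dy":0,"dz":0.2,"twist":0}]'
python3 -m pendant '[{"dx":0,"dy":0,"dz":-2,"twist":0},{"dx":0,"dy":0,"dz":-7,"twist":0},{"dx":2,"dy":0,"dz":-12,"twist":0},{"dx":2.5,"dy":0,"dz":-12,"twist":0},{"dx":2.5,"dy":0,"dz":-12,"twist":0}]' 65
python3 - <<'E'
from h import *
w=cam('wrist'); save('w5.png',cv2.resize(w['img'][190:360,160:420],None,fx=3,fy=3,interpolation=cv2.INTER_CUBIC)); print(ctrl.get_state()['contact_force'])
W=cloud(w); O=np.array([.5365,-.160]); a=np.radians(5.5); x=(W[...,:2]-O)@np.array([np.cos(a),np.sin(a)]); y=(W[...,:2]-O)@np.array([-np.sin(a),np.cos(a)]); z=W[...,2]
for lo in np.arange(-.055,.07,.01):
    q=(x>lo)&(x<lo+.01)&(abs(y)<.008)&(z<.12); 
    if q.sum(): print(lo.round(3),q.sum(),np.median(z[q]).round(4),z[q].max().round(4))
E
```

```text
time: 16.38
eef_pos: [0.4928, -0.1643, 0.0843]
tcp_rot: [-0.049, 0.999, 0.001, -0.002]
contact_force: [-13.1, 6.4, 28.8]
opening: -0.001
finger_force: 14.0
time: 17.0
eef_pos: [0.4673, -0.1663, 0.1985]
tcp_rot: [-0.048, 0.999, 0.0, -0.001]
contact_force: [-0.6, 0.8, 0.0]
opening: 0.645
finger_force: 0.0
[ 1.08752367 -1.01897432  0.09661034]
-0.055 321 0.0305 0.0851
-0.045 355 0.0817 0.0858
-0.035 200 0.0819 0.0839
-0.025 189 0.0817 0.0835
-0.015 208 0.0817 0.0865
-0.005 158 0.0847 0.087
0.005 176 0.0809 0.083
0.015 173 0.0807 0.0825
0.025 171 0.0804 0.0817
0.035 166 0.0802 0.0818
0.045 161 0.0798 0.0814
0.055 153 0.0795 0.0811
0.065 179 0.08 0.0832
```

View pics/w5.png

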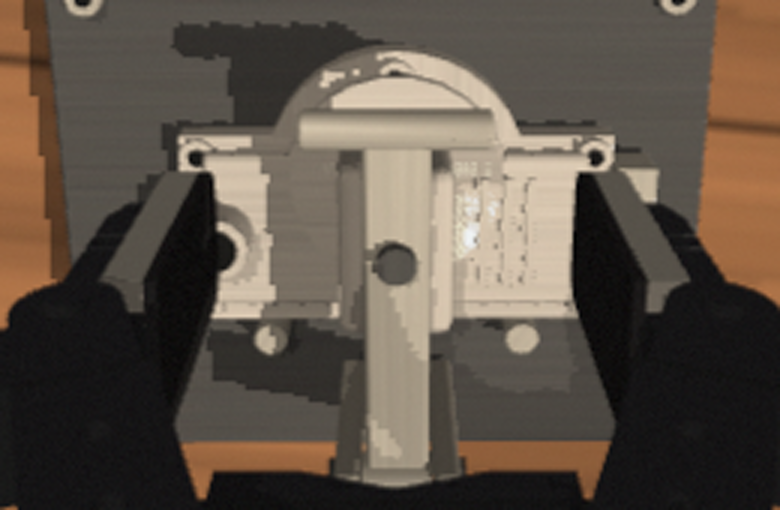

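The picture shows the strap lying level over the housing, bar at (397,130), with the cover's edge at row 318 next to dowels (271,338) and (522,338). One last numeric check of the location.

```bash
python3 - <<'E'
from h import *
w=cam('wrist')
f=lambda x,y,z: onz(w,160+x/3-.33,190+y/3-.33,z)
da,db=f(522,338,.034),f(271,338,.034)
y=(da-db)[:2]; print(np.linalg.norm(y)); y/=np.linalg.norm(y); x=np.array([y[1],-y[0]])
o=(da+db)[:2]/2-51*x/1000; F=lambda p:((p[:2]-o)@np.c_[x,y]*1000).round(1)
print(F(f(271,318,.03)),F(f(522,318,.03)),'end',F(f(614,136,.03)),'neck end',F(f(178,136,.03)),'stop',F(f(619,170,.036)),F(f(658,170,.036)))
E
```

```text
0.08933277786525433
[ 45.4 -45. ] [45.4 45. ] end [-23.8  73.9] neck end [-23.7 -74.3] stop [-13.8  74.8] [-13.8  87.9]
```

```bash
python3 -c "
from plant import ctrl
print(ctrl.sign_off())"
```

```text
the job is handed in; nothing more can be done
None
```

The job is handed in: the cover measured home against both dowels and, to about 1 mm, the end stop. The strap is down on it at about 0.025 rad, and the arm is clear of everything; the hand-in gave no verdict.

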